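# Push a loaded paint tray across the gap and dock it

### The job

Take the orange tray by its black handle and push it from the aluminium stand across the open gap onto the blue dosing station's rubber deck, keeping it level: hold its tail down so that the nose-heavy tray never sags into the gap, do not lift it or lean hard on it as it crosses, and leave the tin standing in it. Press its nose squarely home against the yellow sprung plate with about 13 N (never over 17 N) for half a second, then let go, leaving the tray flat on the deck, centred and flush with the plate. Do not disturb the other containers.

Things in the scene. Friction and masses are not known exactly. Their poses are not given: they have to be found in the camera images.
- tray: orange plastic tray, 150 (its x) x 220 (its y) mm, 0.2 kg, loose on the stand. Origin: centre of its underside, which is slippery (friction about 0.13 on the stand). Floor 5 mm, walls 4 mm thick, 25 mm high. Its +y end is the nose (leads); a cross wall 26 to 30 mm from the origin towards the nose closes a 76 mm long pocket for the tin. The black handle stands on the -y (tail) end.
- tray_handle (a point): grip point on the black handle, an upright block 50 mm along the tray's x, 14 mm thick along its y, from 25 to 60 mm above the tray's underside. The point is at the block's middle, 103 mm from the tray's origin towards the tail, 45 mm above the underside. Axes as the tray's.
- tray_nose (a point): middle of the bottom edge of the tray's nose, 110 mm from the tray's origin along its +y. The loaded tray's centre of mass lies only 55 to 65 mm behind the nose, less than the gap is wide: pushed alone it tips in; up to 8 N down on the handle keep it level.
- tray_tail (a point): middle of the bottom edge of the tray's tail, 110 mm from the tray's origin along its -y, at underside height
- tin: silver paint tin with a paper band, 68 mm diameter, 85 mm high, 0.5 to 0.75 kg, standing loose in the tray's nose pocket. Origin: centre of its underside.
- stand: fixed pale aluminium bench stand, deck 200 (its x) x 260 (its y) mm, deck top 80 mm above the table. Origin: centre of its foot, on the table. It is lined up with the dock up to some 15 mm sideways; pushing goes along +y.
- stand_edge (a point): middle of the stand's edge at the gap, on its deck top, 130 mm from the stand's origin along its +y
- dock: fixed blue dosing station, grippy dark rubber deck (friction about 0.5) 200 (its x) x 240 (its y) mm, top 80 mm above the table, as high as the stand's. Origin: centre of its foot, on the table. The tray goes in along its +y; docked, its origin lies 10 mm along +y from the dock's, on the centre line. A grey housing 125 mm high, 200 mm wide stands behind the yellow plate.
- dock_edge (a point): middle of the dock's entry edge, at deck top height, 120 mm from the dock's origin along its -y; lead-in bevel 10 mm long, 4 mm deep. The open gap between stand and dock is 110 to 125 mm.
- stop_face (a point): middle of the free face of the yellow sprung plate at rest, 120 mm from the dock's origin along its +y, 18 mm above its deck
- stop: yellow sprung plate, 140 mm wide and 34 mm high, its lower edge 3 mm above the deck; it yields along the dock's +y with about 30 N per mm (3 mm at most) and springs back. Its pose has the dock's origin at rest.
- thinner: white can with a yellow cap, 72 mm diameter, 150 mm high, a bystander beyond the decks; origin: centre of its underside
- pot: clear plastic pot, 84 mm diameter, 90 mm high, a bystander; origin: centre of its underside
- black_tin: black tin, 90 mm diameter, 75 mm high, a bystander; origin: centre of its underside
Things that resemble listed ones, but are neither listed nor needed, are in the scene too. Leave any pink or purple look-alike of the tin alone.

How it is judged (in metres and radians):
On the way, in this order (a step that is already met when the one before it is completed fails the run):
1. the nose has crossed the gap and the tray bridges stand and dock, level (y of tray_nose in the frame of dock between -0.1 and 0.08 m and angle between tray's own z axis and vertical below 0.06 rad and contact force between tray and stand above 0.1 N), for 0.05 s.
2. the nose is pressed against the yellow plate with more than 10 N for 0.3 s (contact force between tray and stop above 10 N and horizontal distance between tray_nose and stop_face below 0.026 m), for 0.3 s.
At the end, for the whole second after the job is handed in: The tray rests flat on the dock's deck (within 3 mm and 0.03 rad), its nose within 4 mm of the yellow plate's face, within 20 mm of the plate's middle sideways and square to it within 0.05 rad; the tin stands upright in the nose pocket; all at rest and let go (y of tray_nose in the frame of stop_face above -0.004 m and x of tray_nose in the frame of stop_face between -0.02 and 0.02 m and angle between the y axis of tray and the y axis of dock, either way round below 0.05 rad and angle between tray's own z axis and vertical below 0.03 rad and height (world z) of tray between 0.077 and 0.083 m and angle between tin's own z axis and vertical below 0.05 rad and z of tin in the frame of tray below 0.012 m and y of tin in the frame of tray above 0.05 m and linear speed of each of tray, tin below 0.01 m/s and contact force between the fingers and tray below 0.1 N); the robot touches nothing.
It fails at once if the tray sags or is lifted: its nose or tail more than 6 mm below or 12 mm above the decks (height (world z) of any of tray_nose, tray_tail below 0.074 m or height (world z) of any of tray_nose, tray_tail above 0.092 m).
It fails at once if while its nose is out over the gap the tray bears on the stand with more than 35 N (y of tray_nose in the frame of stand_edge above 0.02 m and contact force between tray and stand above 35 N).
It fails at once if the plate is pressed with more than 17 N (contact force between tray and stop above 17 N).
It fails at once if the tin tips or is taken out of its pocket (angle between tin's own z axis and vertical above 0.3 rad or z of tin in the frame of tray above 0.025 m).
It fails at once if another container is disturbed (moved more than 20 mm) (distance of any of thinner, pot, black_tin from where it was at the start of the episode above 0.02 m).
It also fails if it takes over 64 s, if anything falls off the work surface, if the arm or the gripper's body presses on something with over 40 N, if the wrist force passes 120 N, or if a joint passes its speed limit or range.

### The arm

A 6-joint arm with a two-finger parallel gripper is mounted at the origin on the work surface. World frame = base frame: x ahead of the robot, y to its left, z up, the work surface at z = 0. Lengths are in mm, angles in rad, forces in N, time in s.
With the tool pointing down it reaches from about 275 to 750 mm from the base axis. Payload 10.2 kg.
Tool frame: the origin (TCP) lies at the very end of the fingers, on their centre line; the grasp point (between the pads) lies 19 mm behind it; x points along the fingers, z is the direction in which the jaws open and shut, and the axes are right-handed (so a half turn about x gives the same grasp; the last joint's range is limited). The gripper opens to 85 mm and grips with 20 to 120 N. Pads are 22 mm wide; open, the fingers measure 114 mm over their backs; the gripper's body (76 mm by 85 mm) begins 54 mm behind the grasp point. The pads swing forward as they close: fully open they stand 13 mm farther back than shut.
Start: joints at [0.913, 0.313, 1.498, -0, 1.331, -0.223], TCP at [221.158, 476.151, 231.294] pointing down, gripper open.
Joint ranges: [-2.94, 2.94], [-0.97, 2.17], [0.19, 2.56], [-1.23, 4.37], [0.02, 3.11], [-2.88, 2.88]. Speed limits (rad/s): [2.39, 2.39, 3.01, 3.14, 3.14, 3.14].

### API

Orientations are given as a unit quaternion [w, x, y, z].
In Python, from rig import sense, vision, job gives the robot as it stands. The module is installed in compiled form; this text tells all that it offers.
- The arm moves only by the shell command python3 -m pendant 'ROWS' [FORCE]. ROWS is JSON, a list of rows, each a list of 7 numbers: the turn, a rotation vector about the tool's x, y, z in rad, then the shift along the tool's x, y, z in cm, then the opening, from 0 (shut) to 1 (fully open). A call has exactly 5 rows; each row is the pose to reach, as a shift and turn from the pose commanded when the call began, along the tool's axes at that moment; what a row does not reach only later rows make up. A row lasts 1/8 s, in which the tool goes at most 62.5 mm and 10.7 degrees, less where a joint would pass 70% of its speed; a pose out of reach is approached as far as the arm can. A call with a gripper value outside its range is refused whole. The fingers move at their own pace and stop on an object; FORCE is the grip in N (left out, the last holds). Time passes only in rows, so rows that repeat a pose let the fingers close, or fill a call up. It gives the time, the measured TCP pose, the force and the opening at its end, in the units of the state.
- sense(): the state, without advancing time (a new reading comes with each control period).
- vision.capture(name): name is "scene" or "top" or "wrist"; returns the picture (384x512x3 uint8, red, green, blue); there is no depth.
- vision.calibration(name): a dict with "K" (3x3 intrinsics, pixels), "extrinsics" (4x4, takes a point from camera to world coordinates). Camera axes: x right, y up, looking along -z (the intrinsics and any distortion apply to the point x, -y, -z); pixel columns grow to the right and rows downward; lengths in mm; the calibration is good to about 2 mm. A picture is of the moment at which its call begins: read the wrist's pose just before it. calibration takes no time and is no camera call; for the wrist camera it gives the pose at the moment of the call.
- job.finish_job(): hands the job in, once; it reports no verdict.
The state is a dict: "time_s": time; "joints": joint angles; "dq": joint speeds; "tau": joint torques, N m; "eef_pos": TCP position; "ee_rot": TCP orientation; "force": force on the tool from outside, world axes, zero at the start; "wrist_torque": the same for the moment, N m; "grip_width": opening from 0.0 (shut) to 1.0 (fully open).
Only numpy, scipy, OpenCV 4.12 (cv2) and the standard library are available. Lean on these libraries where they do the work, as an engineer would, in place of code of your own. Each camera call takes 0.05 s, during which the arm holds its last target.

## Working session

There is one attempt and no reset: what is moved stays moved. The work goes in short steps, Python scripts to look and compute and a shell command to move; the robot and the scene stay as the last step left them, time stands still between calls to the robot, and variables do not carry over. Pictures are saved under pics/ and viewed, and the job is handed in when it is done.

```bash
mkdir -p pics
python3 - <<'E'
from rig import sense, vision
import cv2, json
s=sense(); print(s)
for n in("scene","top"):
    im=vision.capture(n); cv2.imwrite(f"pics/{n}0.png",im[:,:,::-1])
    c=vision.calibration(n); print(n,c)
E
```

```text
{'time_s': 0.0, 'joints': array([ 9.12598936e-01,  3.13431586e-01,  1.49843838e+00,  4.94496038e-07,
        1.33100884e+00, -2.23433976e-01]), 'dq': array([-2.66092839e-04,  4.23820588e-04, -1.34203425e-03,  9.84422132e-05,
        5.22203723e-04, -8.13951148e-04]), 'tau': array([-1.89510814e-03, -4.12266862e+01, -2.59742725e+01, -3.02920589e-04,
        4.17199277e-03, -1.86236605e-06]), 'eef_pos': array([220.99171359, 475.93545229, 230.74401299]), 'ee_rot': array([ 0.59564144, -0.38054923,  0.59649754,  0.38024234]), 'force': array([-0.17810593,  0.4929011 ,  0.11326394]), 'wrist_torque': array([ 0.01239243, -0.00264566, -0.01231095]), 'grip_width': 1.0038054525342817}
scene {'K': array([[391.03521151,   0.        , 260.22042828],
       [  0.        , 391.03521151, 192.53926037],
       [  0.        ,   0.        ,   1.        ]]), 'extrinsics': array([[-6.92600302e-01, -4.62765596e-01,  5.53310785e-01,
         1.07423803e+03],
       [ 7.21319166e-01, -4.46322446e-01,  5.29617725e-01,
         5.02477775e+02],
       [ 1.86616113e-03,  7.65927071e-01,  6.42924755e-01,
         7.30211521e+02],
       [ 0.00000000e+00,  0.00000000e+00,  0.00000000e+00,
         1.00000000e+00]])}
top {'K': array([[433.66287862,   0.        , 250.40854304],
       [  0.        , 433.66287862, 190.27426766],
       [  0.        ,   0.        ,   1.        ]]), 'extrinsics': array([[ 3.29646947e-03,  9.95310572e-01, -9.66747018e-02,
         4.65691101e+02],
       [-9.99542226e-01,  6.18701381e-03,  2.96151917e-02,
         3.51682702e+01],
       [ 3.00744411e-02,  9.65328210e-02,  9.94875340e-01,
         1.24864914e+03],
       [ 0.00000000e+00,  0.00000000e+00,  0.00000000e+00,
         1.00000000e+00]])}
```

View pics/scene0.png

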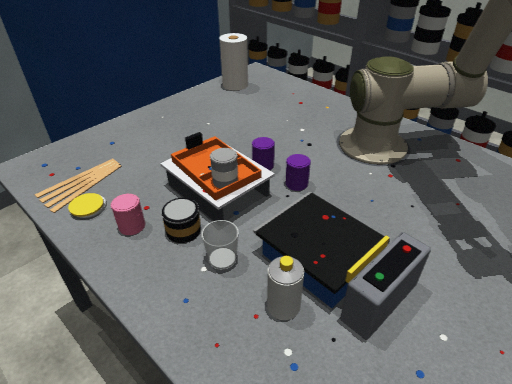

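View pics/top0.png

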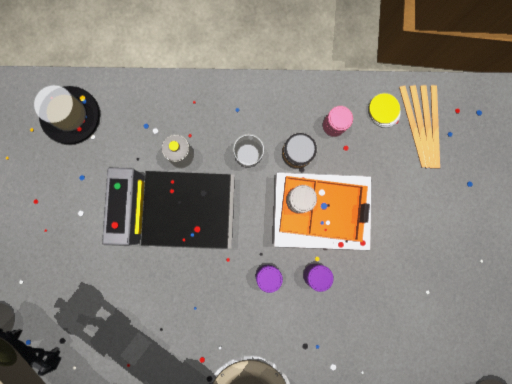

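The scene picture shows the orange tray with the silver tin (224,165) and black handle (194,141) on the pale stand. The dock is at (320,240), with the yellow plate at (368,257). In the top view the tray is at (322,210) with its handle at (364,213), and it pushes left, which is world +y.

Things that could be mistaken for the target:
- **Tin:** the silver tin at (302,199) is the one in the tray. The two purple tins (268,279) and (319,277) and the pink one (340,119) are look-alikes.
- **Other containers:** the black tin (300,151), the pot (248,151) and the thinner (175,148) are bystanders.
- **Handle:** there is only one black handle, at (364,213).

I'll check that in close crops.

```bash
cat > h.py <<'E'
import numpy as np, cv2
from rig import vision
def plane(name,px,z,c=None):
    c=c or vision.calibration(name); E=c["extrinsics"];K=c["K"]
    out=[]
    for u,v in px:
        d=np.linalg.inv(K)@[u,v,1]; d=E[:3,:3]@np.array([d[0],-d[1],-d[2]]); o=E[:3,3]
        out.append((o+d*(z-o[2])/d[2]))
    return np.array(out)
def proj(name,P,c=None):
    c=c or vision.calibration(name); E=c["extrinsics"];K=c["K"]
    p=(np.asarray(P)-E[:3,3])@E[:3,:3]; q=np.c_[p[:,0],-p[:,1],-p[:,2]]@K.T
    return q[:,:2]/q[:,2:]
E
python3 - <<'E'
import cv2
a=cv2.imread("pics/top0.png")
cv2.imwrite("pics/c1.png",cv2.resize(a[160:260,260:380],None,fx=6,fy=6,interpolation=cv2.INTER_CUBIC)[:600,:800])
cv2.imwrite("pics/c2.png",cv2.resize(a[160:256,98:242],None,fx=5.5,fy=5.5,interpolation=cv2.INTER_CUBIC))
E
```

```text
(no output)
```

View pics/c1.png

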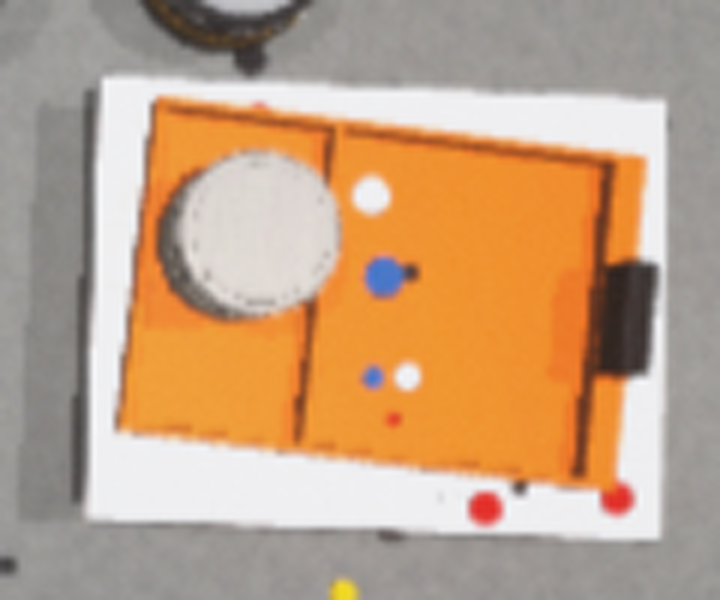

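View pics/c2.png

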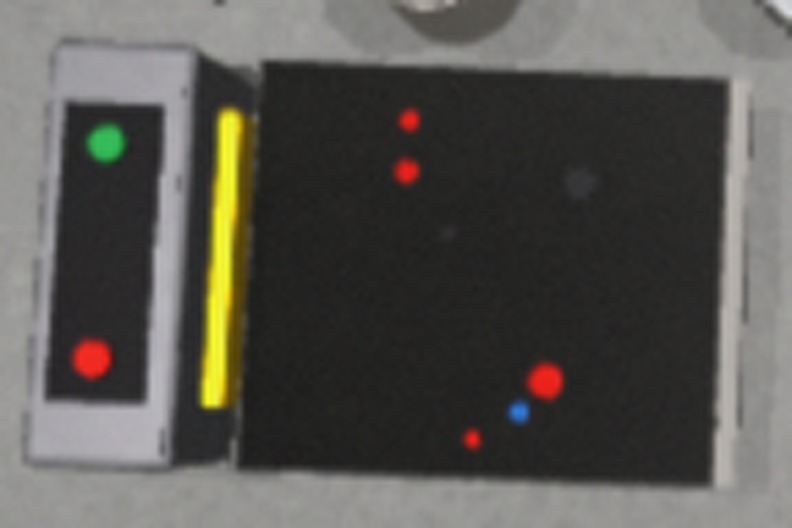

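Run:
```python
from h import *
f=lambda p,o,k:[(o[0]+(x+.5)/k-.5,o[1]+(y+.5)/k-.5) for x,y in p]
def show(n,P): print(n,np.round(P[:,:2],1).tolist())
def ang(a,b): d=b-a; return np.degrees(np.arctan2(d[1],d[0]))
def fit(n,q,L,W):
    # model corners: order (+x nose),( -x nose),(+x tail),(-x tail)? do rigid fit
    M=np.array([[ W/2,L/2],[-W/2,L/2],[W/2,-L/2],[-W/2,-L/2]]); q=q[:,:2]
    mc,qc=M.mean(0),q.mean(0); U,S,Vt=np.linalg.svd((M-mc).T@(q-qc)); R=Vt.T@np.diag([1,np.linalg.det(Vt.T@U.T)])@U.T
    t=qc-R@mc; r=q-(M@R.T+t); print(n,"pos",t.round(1),"yaw deg",np.degrees(np.arctan2(R[1,0],R[0,0])).round(2),"res",r.round(1).tolist()); return t,R
st=plane("top",f([(103,77),(86,520),(666,100),(661,540)],(260,160),6),80); show("stand",st)
tr=plane("top",f([(155,98),(118,430),(645,155),(612,490)],(260,160),6),105)
ts,Rs=fit("stand",st,260,200); tt,Rt=fit("tray",tr,220,150)
dk=plane("top",f([(730,80),(715,485)],(98,160),5.5),80)
ye=plane("top",f([(243,110),(226,407)],(98,160),5.5),117)
de=plane("top",f([(262,62),(238,468)],(98,160),5.5),80)
show("dock bevel top",dk);show("yellow",ye);show("dkend",de)
print("yellow dir",ang(ye[1],ye[0]),"bevel dir",ang(dk[1],dk[0]))
# dock rigid fit: bevel top y=-110, x±100 ; yellow y=120,x±70
M=np.array([[100,-110],[-100,-110],[70,120],[-70,120]]);q=np.r_[dk,ye][:,:2]
mc,qc=M.mean(0),q.mean(0);U,S,Vt=np.linalg.svd((M-mc).T@(q-qc));R=Vt.T@U.T
t=qc-R@mc;print("dock",t.round(1),np.degrees(np.arctan2(R[1,0],R[0,0])).round(2),(q-(M@R.T+t)).round(1).tolist(),np.linalg.det(R))
hd=tt+Rt@[0,-103];print("handle",hd,"nose",tt+Rt@[0,110])
print("stand edge",ts+Rs@[0,130],"dock edge",t+R@[0,-120],"stop",t+R@[0,120], "docked tray",t+R@[0,10])
print("tray in stand",Rs.T@(tt-ts),"tray in dock",R.T@(tt-t))
hp=plane("top",f([(610,262),(657,265),(598,375),(648,378)],(260,160),6),140);show("handle top",hp);print(hp.mean(0))
```

```text
stand [[628.6, -71.3], [429.0, -63.1], [619.9, -328.9], [420.6, -322.0]]
stand pos [ 524.5 -196.3] yaw deg -1.99 res [[-0.4, -1.4], [-0.1, -0.2], [-0.0, 0.8], [0.6, 0.8]]
tray pos [ 530.  -192.9] yaw deg -6.56 res [[-1.2, 0.1], [0.9, -0.2], [-0.1, -0.4], [0.5, 0.5]]
dock bevel top [[622.9, 55.1], [424.6, 60.8]]
yellow [[601.9, 285.2], [461.7, 289.3]]
dkend [[630.2, 284.7], [432.3, 291.0]]
yellow dir -1.6671789621545183 bevel dir -1.6565741495681445
dock [527.6 167.6] -1.88 [[-1.0, 0.7], [0.6, -0.1], [0.4, -0.1], [0.1, -0.6]] 0.9999999999999998
handle [ 518.2262239  -295.19739653] nose [542.57718165 -83.593921  ]
stand edge [529.03475893 -66.40401731] dock edge [523.68479352  47.65364727] stop [531.55280604 287.52464255] docked tray [527.94663364 177.58376971]
tray in stand [5.35720397 3.64112371] tray in dock [  14.19864907 -360.1899855 ]
handle top [[541.5, -284.3], [540.4, -304.6], [493.0, -278.0], [491.8, -299.6]]
[ 516.67501731 -291.64616901  140.        ]
```

```bash
cat >> h.py <<'E'
from scipy.spatial.transform import Rotation as Ro
from rig import sense
def tool():
    s=sense(); w,x,y,z=s["ee_rot"]; return s,np.array(s["eef_pos"]),Ro.from_quat([x,y,z,w])
def goal(p,yaw,flip=1):
    """row to reach TCP p with tool x down, tool z along world dir (yaw from +y), assuming commanded=measured"""
    s,P,R=tool(); a=np.radians(yaw)
    z=flip*np.array([-np.sin(a),np.cos(a),0]); x=np.array([0,0,-1.]); y=np.cross(z,x)
    G=Ro.from_matrix(np.c_[x,y,z])
    return (R.inv()*G).as_rotvec(), R.inv().apply(np.array(p)-P)/10
E
python3 - <<'E'
from h import *
s,P,R=tool(); print(P,R.as_matrix().round(3))
for f in(1,-1):
    r,t=goal([518,-294,230],-6.5,f); print(f,r.round(4),t.round(3),s["joints"].round(2))
E
```

```text
[221.00351637 475.9604096  230.80119024] [[-0.001 -0.907  0.421]
 [-0.001  0.421  0.907]
 [-1.     0.    -0.001]]
1 [-0.3214 -0.0011 -0.0005] [  0.128 -59.37  -57.321] [ 0.91  0.31  1.5   0.    1.33 -0.22]
-1 [ 2.8202e+00 -7.0000e-04  1.5000e-03] [  0.128 -59.37  -57.321] [ 0.91  0.31  1.5   0.    1.33 -0.22]
```

```bash
python3 -m pendant '[[-0.06,0,0,0,-4.3,-4.1,1],[-0.12,0,0,0,-8.6,-8.2,1],[-0.18,0,0,0,-12.9,-12.3,1],[-0.25,0,0,0,-17.2,-16.4,1],[-0.32,0,0,0,-21.5,-20.5,1]]' 40; python3 -c "
from h import *
s,P,R=tool();print(P)
r,t=goal([518,-294,230],-6.5,1);print(r.round(4),t.round(3))"
```

```text
time_s: 0.72
eef_pos: [330.0, 197.9, 231.2]
ee_rot: [0.527, -0.471, 0.527, 0.471]
force: [1.1, 1.1, -0.5]
grip_width: 1.001
[329.987378   197.8937096  231.24472057]
[0.0013 0.     0.0002] [  0.127 -24.188 -46.776]
```

```bash
python3 -m pendant '[[0,0,0,0,-2.6,-5.1,1],[0,0,0,0,-5.2,-10.2,1],[0,0,0,0,-7.8,-15.3,1],[0,0,0,0,-10.4,-20.4,1],[0,0,0,0,-13,-25.5,1]]' >/dev/null; python3 -m pendant '[[0,0,0,0,-2.4,-5,1],[0,0,0,0,-4.8,-10,1],[0,0,0,0,-7.2,-14,1],[0,0,0,0,-9.5,-18,1],[0,0,0,0,-11,-20.6,1]]'
python3 - <<'E'
from h import *
s,P,R=tool();print(P,s["force"])
c=vision.calibration("wrist");im=vision.capture("wrist")
cv2.imwrite("pics/w1.png",im[:,:,::-1]);print(c)
r,t=goal([518,-294,150],-6.5,1);print(r.round(4),t.round(3))
E
```

```text
time_s: 1.98
eef_pos: [515.6, -287.6, 230.5]
ee_rot: [0.528, -0.47, 0.528, 0.471]
force: [-0.4, 1.6, -0.2]
grip_width: 1.0
[ 515.62712123 -287.56662958  230.51917576] [-0.44037867  1.61323577 -0.24365012]
{'K': array([[292.15586037,   0.        , 256.8644566 ],
       [  0.        , 292.15586037, 193.26498407],
       [  0.        ,   0.        ,   1.        ]]), 'extrinsics': array([[ 1.15582727e-01, -9.43062778e-01, -3.11886565e-01,
         4.35171560e+02],
       [ 9.93297839e-01,  1.09797227e-01,  3.61105486e-02,
        -2.77915193e+02],
       [ 1.89765671e-04, -3.13970007e-01,  9.49432883e-01,
         3.73608378e+02],
       [ 0.00000000e+00,  0.00000000e+00,  0.00000000e+00,
         1.00000000e+00]])}
[-0.0038 -0.0004 -0.0006] [ 8.007 -0.24  -0.377]
```

View pics/w1.png

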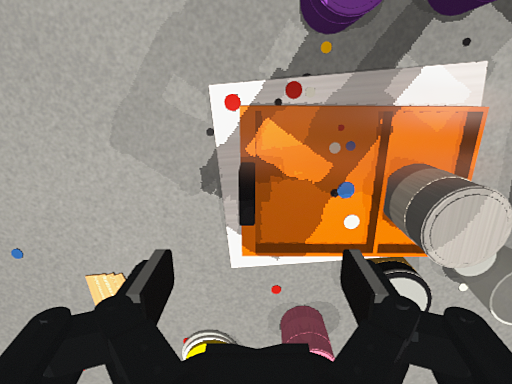

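The wrist picture shows the handle at (247,194), with its top face spanning columns 240-255 and rows 163-225. The silver tin with its paper band stands in the nose pocket, so this is the right tray.

Run:
```python
from h import *
a=cv2.imread("pics/w1.png")
cv2.imwrite("pics/w1c.png",cv2.resize(a[90:270,200:300],None,fx=3.3,fy=3.3,interpolation=cv2.INTER_CUBIC))
c=vision.calibration("wrist")
print(plane("wrist",[(240,163),(255,163),(239,225),(254,225)],140,c).round(1))
print(plane("wrist",[(240,107),(243,256),(488,107)],105,c).round(1))
P=[[518.2,-295.2,140]];print(proj("wrist",P,c),proj("top",P))
```

```text
[[ 484.9 -299.9  140. ]
 [ 486.3 -287.7  140. ]
 [ 539.4 -308.2  140. ]
 [ 540.9 -295.2  140. ]]
[[ 442.5 -296.   105. ]
 [ 590.4 -313.   105. ]
 [ 468.1  -79.2  105. ]]
[[250.73931384 200.64979833]] [[365.64877502 212.31082167]]
```

View pics/w1c.png

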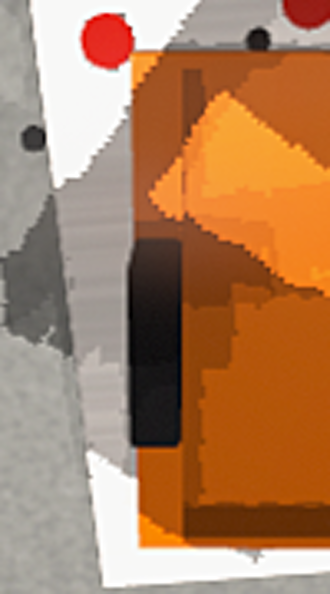

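```bash
python3 -c "
from h import *
s,P,R=tool();print(P)
r,t=goal([517,-296,107],-6.5,1);print(r.round(4),t.round(3))"
```

```text
[ 516.10707505 -289.95372261  230.06819673]
[-0.0038 -0.0004 -0.0006] [12.307 -0.167 -0.585]
```

```bash
python3 -m pendant '[[0,0,0,2,-0.17,-0.5,1],[0,0,0,4,-0.17,-0.5,1],[0,0,0,6,-0.17,-0.5,1],[0,0,0,7.5,-0.17,-0.5,1],[0,0,0,8,-0.17,-0.5,1]]'; python3 -c "
from h import *
im=vision.capture('wrist');cv2.imwrite('pics/w2.png',im[:,:,::-1])
s,P,R=tool();print(P)
r,t=goal([517,-296,107],-6.5,1);print(r.round(4),t.round(3))"
```

```text
time_s: 2.65
eef_pos: [516.3, -290.7, 150.4]
ee_rot: [0.528, -0.47, 0.528, 0.471]
force: [-0.2, -0.1, 0.1]
grip_width: 1.0
[ 516.33157959 -290.76938884  150.40416117]
[-0.0013  0.0007 -0.001 ] [ 4.34  -0.131 -0.515]
```

View pics/w2.png

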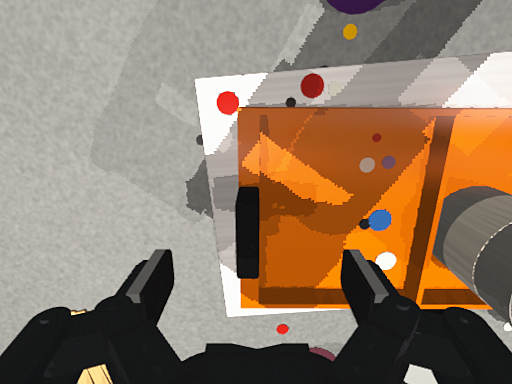

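```bash
python3 -m pendant '[[0,0,0,0,0,0,1],[0,0,0,0,0,0,1],[0,0,0,0,0,0,1],[0,0,0,0,0,0,1],[0,0,0,0,0,0,1]]'; python3 -c "
from h import *
c=vision.calibration('wrist')
s,P,R=tool();print(P)
print(plane('wrist',[(236.5,187),(260,187),(236.5,278),(258.5,278)],140,c).round(1))
print(plane('wrist',[(238,108),(241,308)],105,c).round(1))
print(proj('wrist',[P,[517,-296,140]],c))
r,t=goal([517,-296,107],-6.5,1);print(r.round(4),t.round(3))"
```

```text
time_s: 3.32
eef_pos: [516.5, -291.0, 151.4]
ee_rot: [0.528, -0.471, 0.528, 0.47]
force: [-0.8, 0.1, 0.8]
grip_width: 1.002
[ 516.54341991 -290.9589712   151.35481515]
[[ 481.9 -298.   140. ]
 [ 483.4 -285.1  140. ]
 [ 540.  -306.   140. ]
 [ 541.6 -292.6  140. ]]
[[ 441.4 -293.9  105. ]
 [ 591.2 -311.8  105. ]]
[[256.35575498 251.23412979]
 [247.99947715 243.09901304]]
[-0.0013 -0.      0.    ] [ 4.436 -0.103 -0.495]
```

```bash
python3 -m pendant '[[0,0,0,0.5,-0.1,-0.5,1],[0,0,0,1.5,-0.1,-0.5,1],[0,0,0,2.5,-0.1,-0.5,1],[0,0,0,3.5,-0.1,-0.5,1],[0,0,0,4.4,-0.1,-0.5,1]]';  python3 -m pendant '[[0,0,0,0,0,0,0.7],[0,0,0,0,0,0,0.5],[0,0,0,0,0,0,0.4],[0,0,0,0,0,0,0.35],[0,0,0,0,0,0,0.3]]' 40; python3 -c "
from h import *
im=vision.capture('wrist');cv2.imwrite('pics/w3.png',im[:,:,::-1])
s,P,R=tool();print(P)
r,t=goal([517,-296,107],-6.5,1);print(r.round(4),t.round(3))"
```

```text
time_s: 3.95
eef_pos: [516.9, -295.9, 106.4]
ee_rot: [0.528, -0.47, 0.528, 0.471]
force: [-0.7, 0.6, 0.3]
grip_width: 1.0
time_s: 4.58
eef_pos: [517.0, -296.1, 107.4]
ee_rot: [0.528, -0.471, 0.528, 0.47]
force: [-0.2, -0.1, 1.3]
grip_width: 0.303
[ 516.97656505 -296.06575947  107.37027394]
[-0.0014 -0.0001  0.0001] [ 0.037 -0.002  0.007]
```

View pics/w3.png

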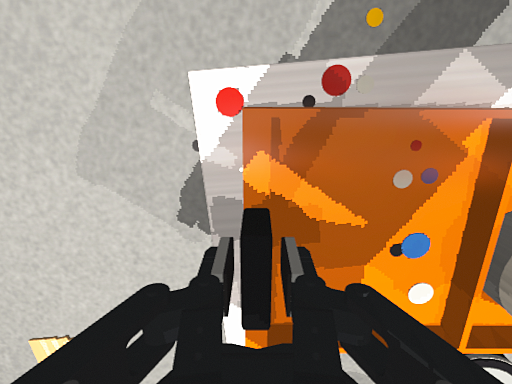

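The handle at (256,268) stands centred between the open pads, so I'll grip it.

```bash
python3 -m pendant '[[0,0,0,0,0,0,0.25],[0,0,0,0,0,0,0.2],[0,0,0,0,0,0,0.1],[0,0,0,0,0,0,0.05],[0,0,0,0,0,0,0]]' 60; python3 -c "
from h import *
for i in range(2):
  im=vision.capture('top')
  s,P,R=tool();print(P,s['force'],s['wrist_torque'],s['grip_width'])
cv2.imwrite('pics/t4.png',cv2.resize(im[160:260,260:380,::-1],None,fx=6,fy=6,interpolation=cv2.INTER_CUBIC))
"
```

```text
time_s: 5.25
eef_pos: [517.1, -296.2, 107.5]
ee_rot: [0.528, -0.471, 0.528, 0.47]
force: [0.2, -0.7, 1.7]
grip_width: 0.157
[ 517.06736964 -296.16567671  107.4689971 ] [ 0.68045105 -0.76797745  2.00856852] [-0.0793239  -0.06731622 -0.18580509] 0.15733125383064214
[ 517.08973186 -296.17360937  107.46217397] [ 1.6424241  -1.27196733  2.1049888 ] [-0.09723251 -0.12343404 -0.15180965] 0.15512983836000097
```

View pics/t4.png

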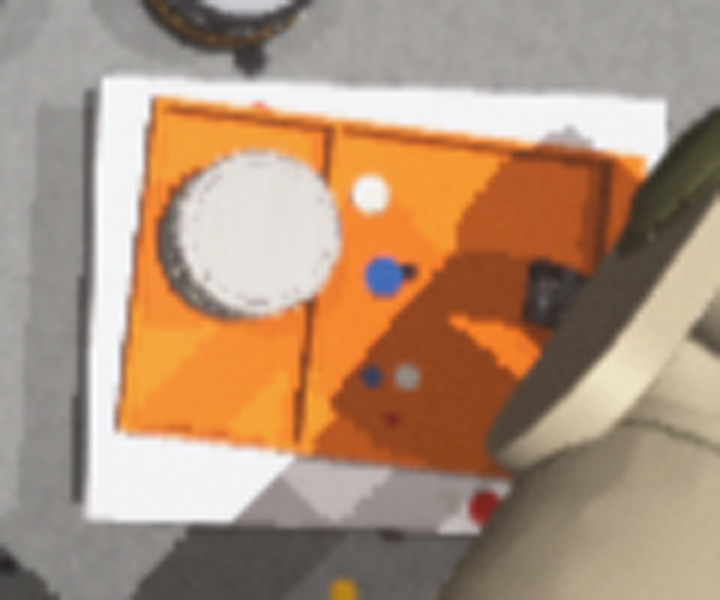

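```bash
python3 -m pendant '[[-0.015,0,0,0.02,0,0,0],[-0.03,0,0,0.03,0,0,0],[-0.05,0,0,0.05,0,0,0],[-0.07,0,0,0.05,0,0,0],[-0.08,0,0,0.05,0,0,0]]'; python3 -c "
from h import *
for i in range(2):
  im=vision.capture('top')
  s,P,R=tool();print(P,s['force'],s['wrist_torque'],s['grip_width'])
r,t=goal([524.6,74.6,107.4],-1.9,1);print(r.round(4),t.round(3))
cv2.imwrite('pics/t5.png',cv2.resize(im[160:260,260:380,::-1],None,fx=6,fy=6,interpolation=cv2.INTER_CUBIC))
"
```

```text
time_s: 5.98
eef_pos: [517.5, -296.2, 107.4]
ee_rot: [0.509, -0.492, 0.508, 0.491]
force: [3.3, -0.9, 6.8]
grip_width: 0.154
[ 517.46240856 -296.22126283  107.46564426] [ 3.82566569 -0.98306275  5.18967547] [ 0.08541703 -0.34180921 -0.45905522] 0.1567873519807608
[ 517.45769803 -296.22627999  107.46042383] [ 2.92721757 -0.2083472   5.41224015] [ 0.08648448 -0.33928053 -0.48866748] 0.15509490331637923
[-0.001  -0.0008  0.0016] [-2.3000e-02  5.5200e-01  3.7085e+01]
```

View pics/t5.png

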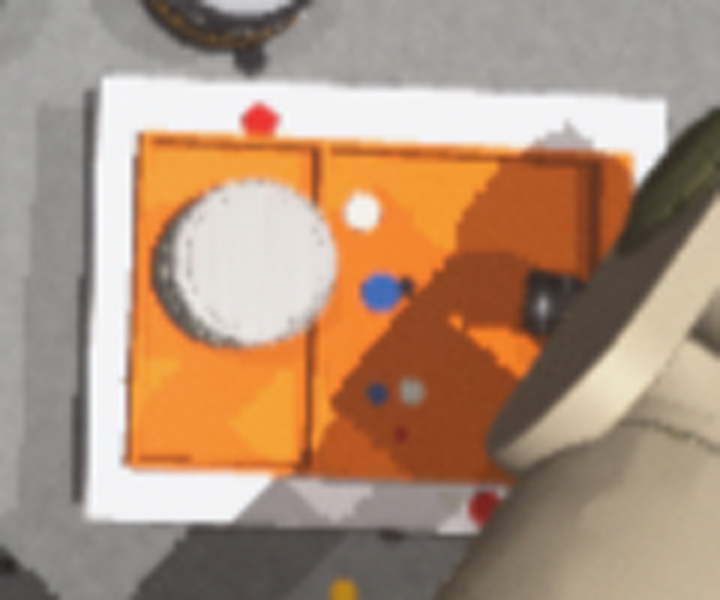

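```bash
cat > st.py <<'E'
from h import *
s,P,R=tool();print(s["time_s"],P.round(2),"F",s['force'].round(2),"T",s['wrist_torque'].round(2))
r,t=goal([524.6,74.6,107.4],-1.9,1);print(r.round(4),t.round(3))
E
python3 -m pendant '[[0,0,0,0.01,0,0.2,0],[0,0,0,0.02,0.01,0.6,0],[0,0,0,0.02,0.02,1.2,0],[0,0,0,0.02,0.03,1.7,0],[0,0,0,0.02,0.03,2,0]]'; python3 st.py
```

```text
time_s: 6.7
eef_pos: [517.4, -277.0, 107.4]
ee_rot: [0.508, -0.492, 0.509, 0.491]
force: [-0.4, -4.7, 6.9]
grip_width: 0.157
6.7 [ 517.43 -276.96  107.45] F [-0.39 -4.75  6.87] T [-0.46  0.12 -0.02]
[-0.0003 -0.0025  0.0008] [-0.084  0.46  35.16 ]
```

```bash
python3 -m pendant '[[0,0,0,0,0.01,0.5,0],[0,0,0,0,0.02,1.2,0],[0,0,0,0,0.03,2,0],[0,0,0,0,0.04,2.6,0],[0,0,0,0,0.04,3,0]]'; python3 st.py
```

```text
time_s: 7.32
eef_pos: [518.1, -246.9, 107.4]
ee_rot: [0.508, -0.492, 0.509, 0.491]
force: [-0.6, -5.2, 7.3]
grip_width: 0.156
7.325 [ 518.14 -246.89  107.44] F [-0.58 -5.22  7.3 ] T [-0.48  0.11  0.02]
[-0.0002 -0.0025  0.0009] [-0.076  0.427 32.152]
```

```bash
python3 -m pendant '[[0,0,0,0,0.01,0.5,0],[0,0,0,0,0.02,1.2,0],[0,0,0,0,0.03,2,0],[0,0,0,0,0.04,2.6,0],[0,0,0,0,0.04,3,0]]'; python3 st.py
```

```text
time_s: 7.95
eef_pos: [518.8, -216.9, 107.4]
ee_rot: [0.508, -0.492, 0.509, 0.491]
force: [-0.1, -4.2, 7.5]
grip_width: 0.152
7.95 [ 518.81 -216.89  107.43] F [-0.13 -4.17  7.47] T [-0.47  0.13  0.03]
[-0.0002 -0.0024  0.0009] [-0.067  0.394 29.152]
```

```bash
python3 -m pendant '[[0,0,0,0,0.01,0.5,0],[0,0,0,0,0.02,1.2,0],[0,0,0,0,0.03,2,0],[0,0,0,0,0.04,2.6,0],[0,0,0,0,0.04,3,0]]'; python3 st.py; python3 -c "
from h import *
im=vision.capture('scene');cv2.imwrite('pics/s6.png',cv2.resize(im[100:300,130:400,::-1],None,fx=2.9,fy=2.9))"
```

```text
time_s: 8.57
eef_pos: [519.5, -186.9, 107.5]
ee_rot: [0.508, -0.492, 0.509, 0.491]
force: [-0.2, -5.0, 7.9]
grip_width: 0.156
8.575 [ 519.5  -186.9   107.47] F [-0.21 -4.96  7.9 ] T [-0.51  0.12 -0.  ]
[-0.0001 -0.0025  0.001 ] [-0.058  0.36  26.153]
```

View pics/s6.png

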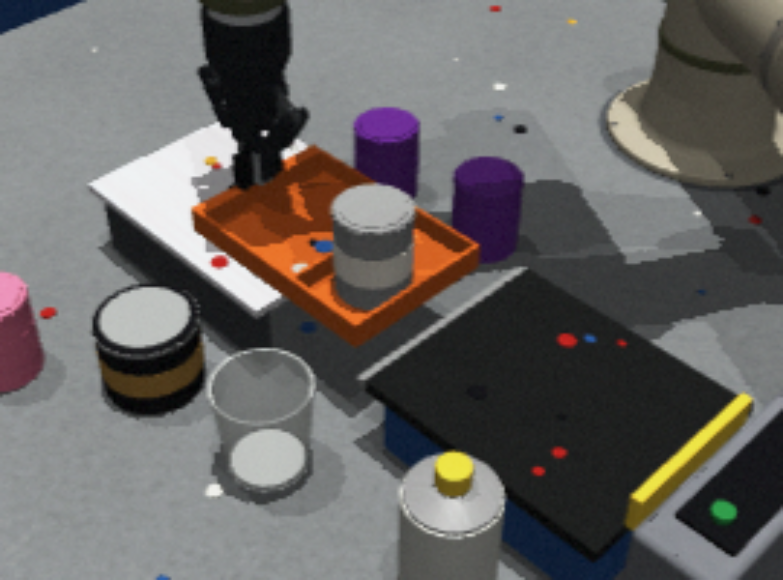

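The tray is level over the gap, with the tin at (372,245) standing in its pocket and the nose at (415,295) near the dock's bevel at (440,325).

```bash
python3 -m pendant '[[0,0,0,0.01,0.01,0.4,0],[0,0,0,0.02,0.01,0.8,0],[0,0,0,0.02,0.02,1.2,0],[0,0,0,0.02,0.03,1.7,0],[0,0,0,0.02,0.03,2,0]]'; python3 st.py
```

```text
time_s: 9.25
eef_pos: [520.1, -167.2, 107.5]
ee_rot: [0.508, -0.493, 0.509, 0.49]
force: [0.2, -6.0, 9.9]
grip_width: 0.151
9.25 [ 520.09 -167.19  107.53] F [ 0.18 -6.    9.93] T [-0.65  0.14  0.05]
[-0.0001 -0.003   0.0016] [-0.06   0.353 24.18 ]
```

```bash
python3 -m pendant '[[0,0,0,0,0.01,0.3,0],[0,0,0,0,0.01,0.6,0],[0,0,0,0,0.01,0.9,0],[0,0,0,0,0.02,1.2,0],[0,0,0,0,0.02,1.5,0]]'; python3 st.py
```

```text
time_s: 9.88
eef_pos: [520.4, -152.2, 107.5]
ee_rot: [0.508, -0.493, 0.509, 0.49]
force: [-1.0, -5.2, 9.4]
grip_width: 0.157
9.875 [ 520.39 -152.25  107.45] F [-0.97 -5.16  9.44] T [-0.52  0.21 -0.03]
[-0.0004 -0.0027  0.0016] [-0.057  0.339 22.686]
```

```bash
python3 -m pendant '[[0,0,0,-0.01,0.01,0.4,0],[0,0,0,-0.02,0.01,1,0],[0,0,0,-0.03,0.02,1.6,0],[0,0,0,-0.04,0.03,2.2,0],[0,0,0,-0.04,0.03,2.6,0]]'; python3 st.py
```

```text
time_s: 10.5
eef_pos: [520.7, -125.7, 107.4]
ee_rot: [0.508, -0.492, 0.509, 0.491]
force: [-0.1, -3.7, 6.4]
grip_width: 0.154
10.5 [ 520.75 -125.73  107.41] F [-0.15 -3.66  6.37] T [-0.48  0.1   0.03]
[-0.0001 -0.0019  0.0007] [-0.037  0.282 20.034]
```

```bash
python3 -m pendant '[[0,0,0,-0.01,0.01,0.4,0],[0,0,0,-0.01,0.02,1,0],[0,0,0,-0.02,0.03,1.6,0],[0,0,0,-0.02,0.04,2.2,0],[0,0,0,-0.02,0.04,2.6,0]]'; python3 st.py
```

```text
time_s: 11.12
eef_pos: [521.1, -99.6, 107.4]
ee_rot: [0.508, -0.492, 0.509, 0.491]
force: [0.8, -3.2, 4.5]
grip_width: 0.152
11.125 [521.15 -99.62 107.42] F [ 0.78 -3.23  4.53] T [-0.42  0.06  0.01]
[-0.0001 -0.0017  0.0003] [-0.027  0.234 17.424]
```

```bash
python3 -m pendant '[[0,0,0,-0.01,0.01,0.5,0],[0,0,0,-0.01,0.02,1.2,0],[0,0,0,-0.02,0.03,1.8,0],[0,0,0,-0.02,0.04,2.4,0],[0,0,0,-0.02,0.04,3,0]]'; python3 st.py;python3 -c "
from h import *
im=vision.capture('top');cv2.imwrite('pics/t7.png',cv2.resize(im[150:260,98:298,::-1],None,fx=4,fy=4,interpolation=cv2.INTER_CUBIC))"
```

```text
time_s: 11.75
eef_pos: [521.8, -69.2, 107.4]
ee_rot: [0.508, -0.492, 0.509, 0.491]
force: [0.1, -4.0, 4.9]
grip_width: 0.156
11.75 [521.8  -69.18 107.43] F [ 0.15 -3.97  4.95] T [-0.53  0.01 -0.04]
[-0.0008 -0.0009  0.0002] [-1.0000e-02  2.0900e-01  1.4379e+01]
```

View pics/t7.png

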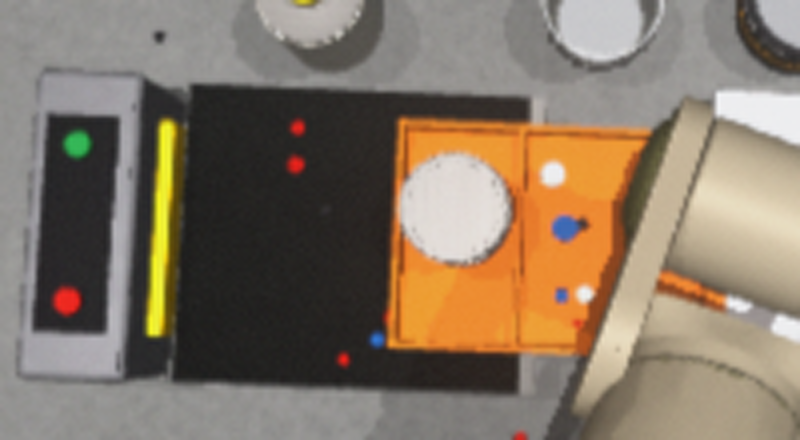

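Run:
```python
from h import *
f=lambda p,o,k:[(o[0]+(x+.5)/k-.5,o[1]+(y+.5)/k-.5) for x,y in p]
n=plane("top",f([(400,118),(388,348),(652,130),],(98,150),4),105)[:,:2]
ye=plane("top",f([(178,122),(165,335)],(98,150),4),117)[:,:2]
print(n.round(1),ye.round(1))
a=lambda p,q:np.degrees(np.arctan2(*(p-q)[::-1]))
print(a(n[0],n[1]),a(ye[0],ye[1]), "side",a(n[0],n[2])-90)
mid=(n[0]+n[1])/2; d=np.array([np.sin(np.radians(1.88)),np.cos(np.radians(1.88))]);x=np.array([d[1],-d[0]])
sm=np.array([531.55,287.5]); print(mid, "in stop: x",(mid-sm)@x,"y",(mid-sm)@d)
```

```text
[[605.6 141. ]
 [454.2 146.6]
 [598.7 -26. ]] [[600.5 284.2]
 [462.2 288.8]]
-2.0965368095508956 -1.886103887097331 side -2.352720092926816
[529.91049161 143.8060067 ] in stop: x 3.0754427111136198 y -143.67043310928761
```

The tray is straight (yaw -2.1° against the plate's -1.9°) and 3 mm to the side, with about 144 mm to go. Next I ease the down force and move the tail off the stand.

```bash
python3 -m pendant '[[0,0,0,-0.01,0.02,0.4,0],[0,0,0,-0.02,0.04,1,0],[0,0,0,-0.03,0.06,1.6,0],[0,0,0,-0.04,0.08,2.2,0],[0,0,0,-0.04,0.1,2.8,0]]'; python3 st.py
```

```text
time_s: 12.42
eef_pos: [521.6, -40.5, 107.4]
ee_rot: [0.509, -0.491, 0.509, 0.491]
force: [-1.1, -3.3, 2.7]
grip_width: 0.154
12.425 [521.58 -40.52 107.44] F [-1.11 -3.29  2.66] T [-0.47 -0.06 -0.  ]
[-0.0015  0.0001 -0.0004] [6.0000e-03 9.7000e-02 1.1516e+01]
```

```bash
python3 -m pendant '[[0,0,0,0,0.02,0.5,0],[0,0,0,0,0.04,1.2,0],[0,0,0,0,0.06,1.8,0],[0,0,0,0,0.08,2.4,0],[0,0,0,0,0.1,3,0]]'; python3 st.py
```

```text
time_s: 13.05
eef_pos: [521.6, -10.5, 107.4]
ee_rot: [0.509, -0.491, 0.509, 0.491]
force: [-0.2, -3.1, 1.1]
grip_width: 0.155
13.05 [521.63 -10.53 107.44] F [-0.2  -3.07  1.12] T [-0.37 -0.04 -0.04]
[-0.0016  0.0002 -0.0004] [ 5.000e-03 -1.000e-03  8.518e+00]
```

```bash
python3 -m pendant '[[0,0,0,0,0,0.5,0],[0,0,0,0,0,1.2,0],[0,0,0,0,0,1.8,0],[0,0,0,0,0,2.4,0],[0,0,0,0,0,3,0]]'; python3 -m pendant '[[0,0,0,0,0,0.6,0],[0,0,0,0,0,1.2,0],[0,0,0,0,0,1.8,0],[0,0,0,0,0,2.4,0],[0,0,0,0,0,3,0]]' ;python3 st.py;python3 -c "
from h import *
im=vision.capture('top');cv2.imwrite('pics/t8.png',cv2.resize(im[150:260,98:248,::-1],None,fx=5,fy=5,interpolation=cv2.INTER_CUBIC))"
```

```text
time_s: 13.68
eef_pos: [522.7, 19.4, 107.5]
ee_rot: [0.509, -0.491, 0.509, 0.491]
force: [-0.6, -1.4, -1.8]
grip_width: 0.155
time_s: 14.3
eef_pos: [523.8, 49.3, 107.6]
ee_rot: [0.509, -0.491, 0.509, 0.491]
force: [-0.5, -1.4, -2.2]
grip_width: 0.156
14.3 [523.84  49.33 107.56] F [-0.53 -1.39 -2.24] T [-0.33  0.01  0.  ]
[-0.0016 -0.     -0.0001] [0.016 0.012 2.528]
```

View pics/t8.png

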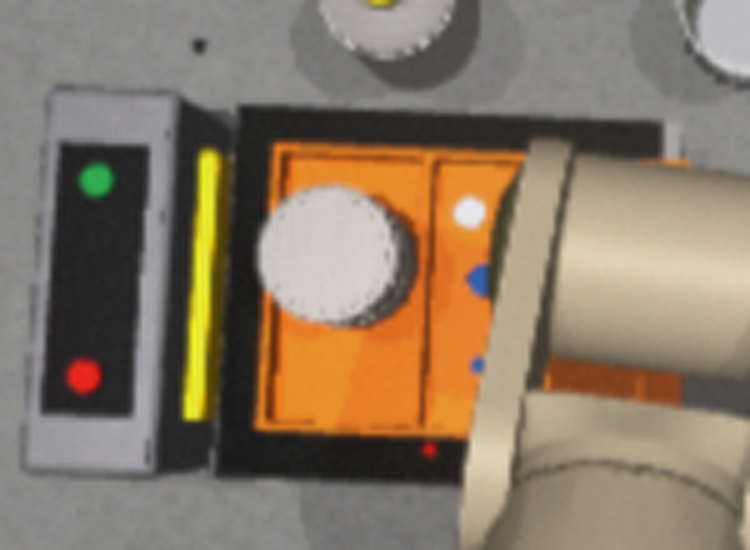

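Run:
```python
from h import *
f=lambda p,o,k:[(o[0]+(x+.5)/k-.5,o[1]+(y+.5)/k-.5) for x,y in p]
n=plane("top",f([(274,142),(256,430),(690,163)],(98,150),5),105)[:,:2]
ye=plane("top",f([(221,150),(205,420)],(98,150),5),117)[:,:2]
print(n.round(1),ye.round(1))
a=lambda p,q:np.degrees(np.arctan2(*(p-q)[::-1]))
print(a(n[0],n[1]),a(ye[0],ye[1]),a(n[0],n[2])-90)
mid=(n[0]+n[1])/2; d=np.array([np.sin(np.radians(1.88)),np.cos(np.radians(1.88))]);x=np.array([d[1],-d[0]])
sm=np.array([531.55,287.5]); print("in stop: x",(mid-sm)@x,"y",(mid-sm)@d)
```

```text
[[607.8 260.1]
 [456.5 265.6]
 [598.1  40.5]] [[601.9 285.1]
 [461.7 289.5]]
-2.0987327971024925 -1.7814978149819518 -2.5217586195302033
in stop: x 1.3968929862155668 y -24.609960044351507
```

```bash
python3 -m pendant '[[-0.002,0,0,0.01,0,0.5,0],[-0.004,0,0,0.02,0,1,0],[-0.005,0,0,0.03,0,1.4,0],[-0.005,0,0,0.03,0,1.8,0],[-0.005,0,0,0.03,0,2,0]]';python3 st.py; python3 -m pendant '[[0,0,0,0,0,0.04,0],[0,0,0,0,0,0.08,0],[0,0,0,0,0,0.12,0],[0,0,0,0,0,0.16,0],[0,0,0,0,0,0.2,0]]' ;python3 st.py
```

```text
time_s: 14.98
eef_pos: [524.7, 69.1, 107.4]
ee_rot: [0.507, -0.493, 0.507, 0.492]
force: [-0.3, -3.4, 1.1]
grip_width: 0.152
14.975 [524.66  69.11 107.44] F [-0.29 -3.39  1.05] T [-0.32  0.08 -0.02]
[ 0.0036 -0.0001  0.0003] [0.004 0.022 0.549]
time_s: 15.6
eef_pos: [524.8, 70.8, 107.4]
ee_rot: [0.507, -0.493, 0.507, 0.492]
force: [0.2, -3.3, 3.3]
grip_width: 0.156
15.6 [524.75  70.83 107.43] F [ 0.17 -3.34  3.28] T [-0.44  0.1   0.02]
[ 0.0033 -0.0001  0.0004] [0.003 0.026 0.376]
```

```bash
python3 -m pendant '[[0,0,0,0,0,0.02,0],[0,0,0,0,0,0.04,0],[0,0,0,0,0,0.06,0],[0,0,0,0,0,0.08,0],[0,0,0,0,0,0.1,0]]';python3 st.py; python3 -m pendant '[[0,0,0,0,0,0.02,0],[0,0,0,0,0,0.04,0],[0,0,0,0,0,0.06,0],[0,0,0,0,0,0.08,0],[0,0,0,0,0,0.1,0]]' ;python3 st.py
```

```text
time_s: 16.23
eef_pos: [524.8, 71.9, 107.4]
ee_rot: [0.507, -0.493, 0.507, 0.492]
force: [0.1, -3.4, 5.0]
grip_width: 0.153
16.225 [524.76  71.88 107.44] F [ 0.11 -3.37  5.03] T [-0.55  0.05 -0.01]
[ 0.0034 -0.0001  0.0003] [0.004 0.024 0.271]
time_s: 16.85
eef_pos: [524.8, 72.9, 107.4]
ee_rot: [0.507, -0.493, 0.507, 0.492]
force: [-0.5, -3.2, 5.5]
grip_width: 0.156
16.85 [524.79  72.88 107.43] F [-0.5  -3.22  5.45] T [-0.58  0.05 -0.  ]
[ 0.0034 -0.0001  0.0003] [0.002 0.024 0.172]
```

```bash
python3 -m pendant '[[0,0,0,-0.01,0,0.02,0],[0,0,0,-0.02,0,0.04,0],[0,0,0,-0.03,0,0.06,0],[0,0,0,-0.03,0,0.08,0],[0,0,0,-0.03,0,0.1,0]]';python3 st.py
```

```text
time_s: 17.48
eef_pos: [524.6, 74.0, 107.4]
ee_rot: [0.507, -0.492, 0.507, 0.493]
force: [-0.2, -2.9, 2.3]
grip_width: 0.153
17.475 [524.57  73.98 107.43] F [-0.18 -2.95  2.32] T [-0.48 -0.03 -0.08]
[ 0.0034  0.0001 -0.0004] [ 0.003 -0.001  0.062]
```

```bash
python3 -m pendant '[[0,0,0,0,0,0.02,0],[0,0,0,0,0,0.04,0],[0,0,0,0,0,0.06,0],[0,0,0,0,0,0.08,0],[0,0,0,0,0,0.1,0]]' ;python3 st.py
```

```text
time_s: 18.1
eef_pos: [524.6, 74.7, 107.5]
ee_rot: [0.507, -0.492, 0.508, 0.493]
force: [-0.5, -6.1, -0.3]
grip_width: 0.155
18.1 [524.57  74.67 107.46] F [-0.54 -6.09 -0.34] T [-0.77  0.16 -0.02]
[ 0.0033 -0.0004 -0.0006] [ 0.006 -0.004 -0.007]
```

```bash
python3 -m pendant '[[0,0,0,0,0,0.01,0],[0,0,0,0,0,0.02,0],[0,0,0,0,0,0.03,0],[0,0,0,0,0,0.04,0],[0,0,0,0,0,0.05,0]]' ;python3 st.py
```

```text
time_s: 18.73
eef_pos: [524.5, 74.8, 107.4]
ee_rot: [0.507, -0.493, 0.508, 0.492]
force: [-2.3, -8.0, 0.4]
grip_width: 0.153
18.725 [524.51  74.8  107.45] F [-2.33 -8.    0.37] T [-1.07  0.2  -0.05]
[ 0.0033 -0.0011 -0.0009] [ 0.005 -0.01  -0.02 ]
```

```bash
python3 -m pendant '[[0,0,0,0,0,0.02,0],[0,0,0,0,0,0.04,0],[0,0,0,0,0,0.06,0],[0,0,0,0,0,0.08,0],[0,0,0,0,0,0.08,0]]' ;python3 st.py
```

```text
time_s: 19.35
eef_pos: [524.4, 75.0, 107.5]
ee_rot: [0.507, -0.493, 0.508, 0.492]
force: [-3.5, -11.8, 1.9]
grip_width: 0.154
19.35 [524.42  74.99 107.47] F [ -3.52 -11.75   1.89] T [-1.55  0.3  -0.04]
[ 0.0032 -0.0021 -0.0012] [ 0.007 -0.019 -0.038]
```

```bash
python3 -m pendant '[[0,0,0,0,0,0.02,0],[0,0,0,0,0,0.04,0],[0,0,0,0,0,0.06,0],[0,0,0,0,0,0.08,0],[0,0,0,0,0,0.08,0]]' ;python3 st.py; python3 -c "
from h import *
im=vision.capture('top');im=vision.capture('scene')"; python3 st.py
```

```text
time_s: 19.98
eef_pos: [524.4, 75.2, 107.5]
ee_rot: [0.506, -0.493, 0.509, 0.492]
force: [-4.8, -15.7, 2.6]
grip_width: 0.157
19.975 [524.35  75.15 107.51] F [ -4.76 -15.69   2.63] T [-2.08  0.48 -0.14]
[ 0.0031 -0.0032 -0.0016] [ 0.011 -0.026 -0.055]
20.075 [524.35  75.14 107.5 ] F [ -4.31 -16.     2.63] T [-2.1   0.48 -0.09]
[ 0.0031 -0.0032 -0.0016] [ 0.01  -0.027 -0.054]
```

```bash
python3 -m pendant '[[0,0,0,0,0,0,0],[0,0,0,0,0,0,0],[0,0,0,0,0,0,0],[0,0,0,0,0,0,0],[0,0,0,0,0,0,0]]';python3 st.py;python3 -c "
from h import *
im=vision.capture('top');cv2.imwrite('pics/t9.png',cv2.resize(im[150:260,98:248,::-1],None,fx=5,fy=5,interpolation=cv2.INTER_CUBIC))"; python3 st.py
```

```text
time_s: 20.7
eef_pos: [524.4, 75.1, 107.5]
ee_rot: [0.506, -0.493, 0.509, 0.492]
force: [-3.7, -15.9, 2.2]
grip_width: 0.154
20.7 [524.39  75.14 107.52] F [ -3.74 -15.87   2.18] T [-2.14  0.49 -0.06]
[ 0.0031 -0.0032 -0.0015] [ 0.012 -0.023 -0.054]
20.75 [524.36  75.15 107.51] F [ -3.12 -15.65   1.64] T [-2.14  0.51 -0.08]
[ 0.0031 -0.0032 -0.0016] [ 0.011 -0.026 -0.054]
```

View pics/t9.png

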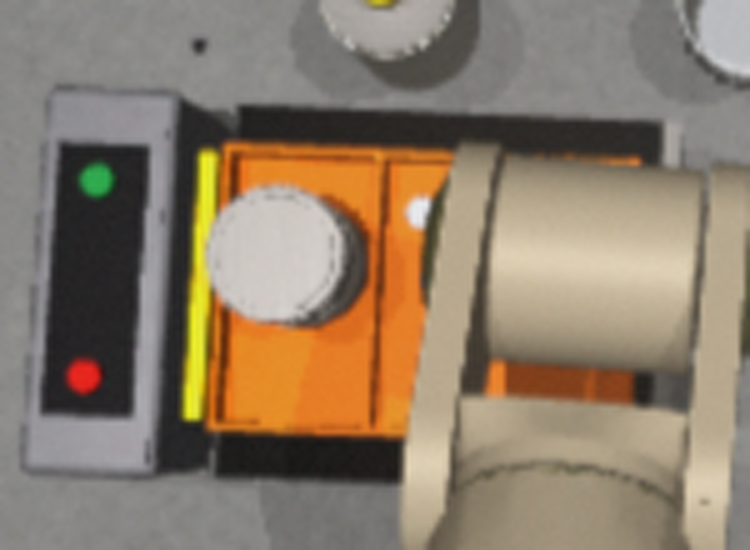

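The nose is flush against the yellow plate, from (220,145) to (207,430), and parallel to it. The press held about 12.8 N net of friction for more than 0.7 s. I'll unload the arm gently before opening.

```bash
python3 -m pendant '[[0,0,0,0,0,-0.05,0],[0,0,0,0,0,-0.1,0],[0,0,0,0,0,-0.15,0],[0,0,0,0,0,-0.2,0],[0,0,0,0,0,-0.2,0]]';python3 st.py
```

```text
time_s: 21.38
eef_pos: [524.4, 74.8, 107.4]
ee_rot: [0.507, -0.492, 0.508, 0.493]
force: [-2.2, -4.6, 0.7]
grip_width: 0.157
21.375 [524.42  74.84 107.43] F [-2.16 -4.63  0.7 ] T [-0.71  0.25  0.03]
[ 0.0033 -0.0003 -0.001 ] [ 0.003 -0.019 -0.023]
```

```bash
python3 -m pendant '[[0,0,0,0,0,-0.03,0],[0,0,0,0,0,-0.05,0],[0,0,0,0,0,-0.05,0.2],[0,0,0,0,0,-0.05,0.3],[0,0,0,0,0,-0.05,0.5]]' 20;python3 st.py; python3 -m pendant '[[0,0,0,0,0,0,0.5],[0,0,0,0,0,0,0.5],[0,0,0,0,0,0,0.5],[0,0,0,0,0,0,0.5],[0,0,0,0,0,0,0.5]]';python3 st.py;python3 -c "
from h import *
im=vision.capture('wrist');cv2.imwrite('pics/w10.png',im[:,:,::-1])"
```

```text
time_s: 22.0
eef_pos: [524.8, 74.7, 107.6]
ee_rot: [0.507, -0.493, 0.507, 0.493]
force: [0.4, -0.2, 0.1]
grip_width: 0.489
22.0 [524.8   74.7  107.63] F [ 0.4  -0.16  0.05] T [-0.03  0.02 -0.01]
[0.0035 0.0003 0.0002] [ 0.023  0.02  -0.011]
time_s: 22.62
eef_pos: [524.7, 74.5, 107.6]
ee_rot: [0.507, -0.492, 0.507, 0.493]
force: [-0.0, -0.0, -0.2]
grip_width: 0.5
22.625 [524.72  74.54 107.59] F [-0.01 -0.01 -0.2 ] T [ 0.    0.03 -0.05]
[ 0.0034  0.     -0.    ] [0.019 0.013 0.006]
```

View pics/w10.png

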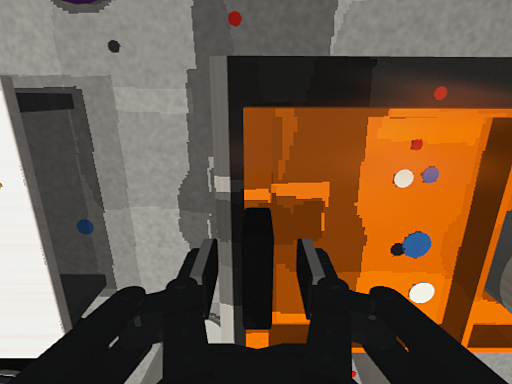

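The handle at (258,268) is free between the open pads and the force reads zero, so I'll lift straight up.

```bash
python3 -m pendant '[[0,0,0,-0.5,0,0,0.5],[0,0,0,-2,0,0,0.5],[0,0,0,-4,0,0,0.5],[0,0,0,-7,0,0,0.5],[0,0,0,-10,0,0,0.5]]';python3 -m pendant '[[0,0,0,-3,1,0,0.5],[0,0,0,-5,4,-3,0.5],[0,0,0,-5,9,-7,0.5],[0,0,0,-5,13,-11,0.5],[0,0,0,-5,16,-14,0.5]]'; python3 -m pendant '[[0,0,0,0,0,-2,0.5],[0,0,0,0,0,-4,0.5],[0,0,0,0,0,-6,0.5],[0,0,0,0,0,-6,0.5],[0,0,0,0,0,-6,0.5]]';python3 -c "
from h import *
im=vision.capture('top');cv2.imwrite('pics/t11.png',cv2.resize(im[150:260,98:248,::-1],None,fx=5,fy=5,interpolation=cv2.INTER_CUBIC))
im=vision.capture('scene');cv2.imwrite('pics/s11.png',cv2.resize(im[100:340,130:450,::-1],None,fx=2.4,fy=2.4))"; python3 st.py
```

```text
time_s: 23.3
eef_pos: [524.7, 74.5, 209.7]
ee_rot: [0.508, -0.493, 0.507, 0.492]
force: [0.7, -0.4, -0.0]
grip_width: 0.499
time_s: 23.92
eef_pos: [359.1, -61.5, 258.7]
ee_rot: [0.508, -0.493, 0.507, 0.492]
force: [0.8, 0.0, 0.3]
grip_width: 0.497
time_s: 24.55
eef_pos: [358.8, -120.1, 258.0]
ee_rot: [0.507, -0.493, 0.507, 0.492]
force: [-0.3, 0.6, 1.5]
grip_width: 0.502
24.65 [ 358.87 -120.03  257.87] F [0.36 0.56 0.06] T [ 0.03 -0.02  0.02]
[ 0.0041 -0.0001  0.0003] [ 15.05  -15.996  19.937]
```

View pics/t11.png

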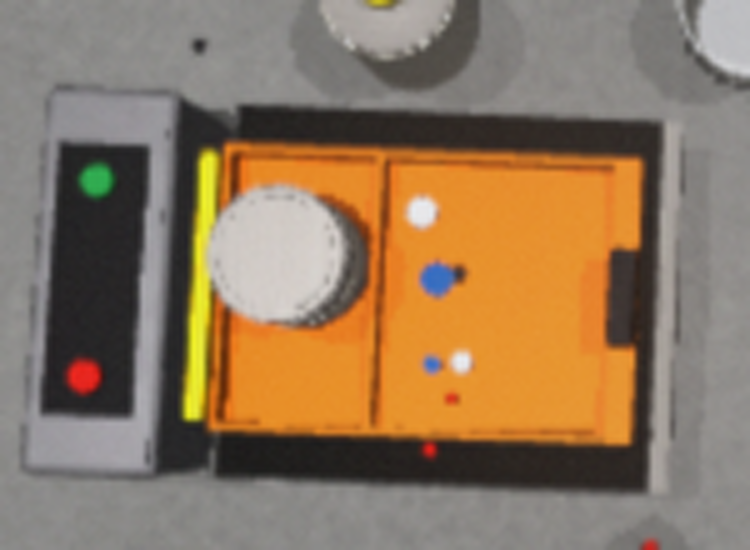

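View pics/s11.png

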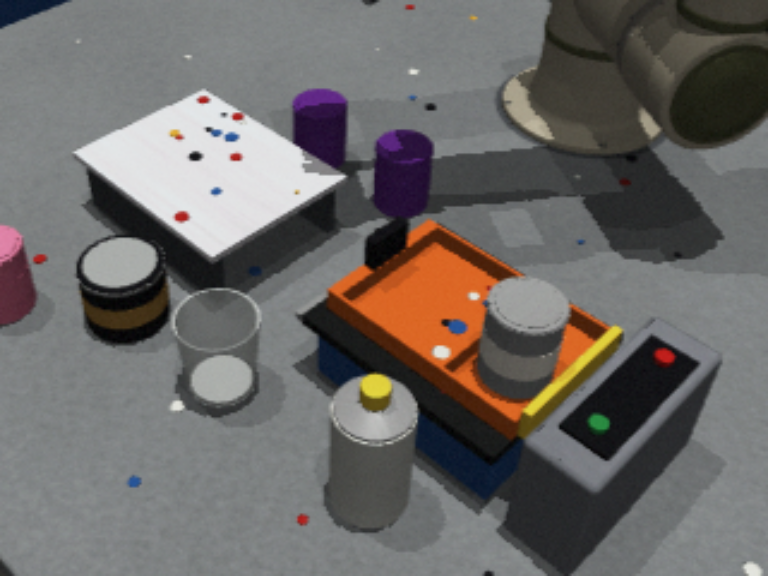

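Run:
```python
from h import *
from rig import job
f=lambda p,o,k:[(o[0]+(x+.5)/k-.5,o[1]+(y+.5)/k-.5) for x,y in p]
q=plane("top",f([(224,142),(208,431),(642,157),(631,444)],(98,150),5),105)[:,:2]
M=np.array([[75,110],[-75,110],[75,-110],[-75,-110]])
U,S,Vt=np.linalg.svd(M.T@(q-q.mean(0)));R=Vt.T@U.T;t=q.mean(0)
a=np.radians(-1.88);D=np.array([[np.cos(a),-np.sin(a)],[np.sin(a),np.cos(a)]])
print("yaw",np.degrees(np.arctan2(R[1,0],R[0,0])),"nose in stop",D.T@(t+R@[0,110]-np.array([531.55,287.5])))
s=sense();print(s["time_s"],s["dq"].round(3))
job.finish_job()
```

```text
yaw -1.6293516857762822 nose in stop [0.16478411 0.73685972]
24.65 [ 0.     0.004  0.001  0.    -0.002 -0.002]
the job is handed in; nothing more can be done
```

The tray is docked on the rubber deck with the tin still standing in its pocket, and I handed the job in at 24.65 s. No verdict was reported.

- **Crossing:** I gripped the black handle, turned the tray about 4.6° to line it up, and pushed it across. I held the tail down with about 7–10 N over the gap, then eased off before the tail left the stand. At the one mid-gap look the tray was level, and the handle's height stayed within about 0.2 mm in the readings.
- **Pressing:** The wrist read about 15.8 N for over 0.7 s. Sliding friction measured about 3 N just before contact, so the plate took roughly 12.8 N. That figure is worked out, not read directly, and could be off by about 1 N. A sideways force of up to 4.8 N also showed during the press and dropped to zero once I let go.
- **Last checks:** After letting go and backing away, the nose measured 0.2 mm off the plate's middle and within about 1 mm of its face. The tray was about 0.25° off square. The vision estimate put the nose 0.7 mm beyond the plate's rest face, which is within the camera's 2 mm error. In the last pictures the tin was upright and the other containers looked where they had been, though I did not measure them. The force reading was close to zero.

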